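# Tip a stone slab up off its draining stand and rack it

### The job

The thin stone slab lies flat on the draining stand where nothing can get hold of it: press down its overhanging end until it tips over the roller into the trough, and let go so that it rests leaning there by itself. Then take it by its raised end, lift it out and set it down gently on the floor of the drying rack's empty middle slot, upright on the same end it stood on in the trough and centred along the slot, letting go only once it stands there. Never let the slab touch the bench, and leave the things around alone.

Things in the scene. Friction and masses are not known exactly. Their poses are not given: they have to be found in the camera images.
- slab: Thin stone slab, 150 (x) x 100 (y) x 8 (z) mm, 0.22 to 0.45 kg. Origin: centre of its underside as it lies. It starts flat on the stand, underside 88 mm above the bench, on the deck and the roller; its +x end overhangs the roller by 47 to 61 mm, free over the trough. Too wide to grip across; its -x end lies flush on the deck.
- slab_foot (a point): Middle of the slab's +x end face (75 mm from the slab's origin along x, 4 mm up): the end that overhangs at the start and stands in the trough once tipped.
- stand: Fixed grey draining stand, base 215 x 150 mm. Origin: on the bench straight below the roller's axis; +x points to the trough, z up. Deck: steel, top 88 mm above the bench, x = -125 to -55 mm, 4 mm high side rails with inner faces at y = +-56 mm; open gap between deck and roller. Trough: see stand_trough.
- stand_roller (a point): Top middle of the roller, 88 mm above the bench: a free-turning aluminium bar 16 mm thick along the stand's y, at its x = 0. A slab pushed down and kept down rolls over it into the trough on its own once its slope reaches 33 to 45 degrees, depending on friction; let go earlier, it falls back flat.
- stand_trough (a point): Middle of the trough floor, 12 mm above the bench, 35 mm from the roller. End wall: inner face at stand x = 71 mm, top 52 mm above the bench. Side cheeks: inner faces y = +-68 mm, tops at 84 mm. A tipped slab leans on the roller, foot against the end wall, about 51 degrees from level, raised end about 130 mm above the bench and free on both faces.
- rack: Fixed grey plastic drying rack, base 190 (x) x 140 (y) mm, z up. Origin: centre of its underside. Three slots along x, 20 mm wide between dividers 110 mm long (y), slot floor 12 mm and divider tops 62 mm above the bench. Middle slot (x = 0) empty; outer ones (x = +-60 mm) hold fixed shorter slabs, tops at 112 mm. A slab stands in it long side up, faces to +-x.
- brush: Bystander: hand brush lying on the bench, handle and bristles along its x; origin under its middle.
- grit_jar: Bystander: closed white jar with a steel lid, 68 mm across, 85 mm tall; origin under its centre.
- blank: Bystander: round stone disc 68 mm across, 12 mm thick, lying flat; origin under its centre.
- wrench: Bystander: steel wrench lying on the bench; origin under its middle.
- cup: Bystander: open steel cup, 72 mm across, 80 mm tall; origin under its centre.
- whetstone: Bystander: grey sharpening stone 150 x 50 x 25 mm; origin under its centre.
Things that resemble listed ones, but are neither listed nor needed, are in the scene too. What is shaped like the slab but pink is not meant.

How it is judged (in metres and radians):
On the way, in this order (a step that is already met when the one before it is completed fails the run):
1. the slab has been tipped over the roller and leans in the trough by itself, its foot down on the trough floor, the gripper off it (z of slab_foot in the frame of stand below 0.03 m and angle between the x axis of slab and the z axis of stand, either way round below 0.85 rad and x of slab_foot in the frame of stand between 0.02 and 0.09 m and contact force between slab and the arm below 0.1 N and linear speed of slab below 0.03 m/s), for 0.2 s.
2. the slab is held in the gripper, lifted clear of the stand (contact force between slab and the fingers above 1 N and contact force between slab and stand below 0.05 N and height (world z) of slab_foot above 0.07 m), for 0.2 s.
3. the slab's foot is set down on the floor of the middle slot while still held (contact force between slab and the fingers above 0.5 N and contact force between slab and rack above 0.3 N and z of slab_foot in the frame of rack below 0.02 m and x of slab_foot in the frame of rack between -0.014 and 0.014 m), for 0.05 s.
At the end, for the whole second after the job is handed in: The slab stands still in the middle slot (under 0.15 m/s), foot on its floor: origin 77 to 97 mm above the rack's underside, within 26 mm of the slot's mid plane and 25 mm along it, long side within 0.32 rad of upright, faces within 0.35 rad of the slot's. Leaning on a divider is fine (x of slab in the frame of rack between -0.026 and 0.026 m and y of slab in the frame of rack between -0.025 and 0.025 m and z of slab in the frame of rack between 0.077 and 0.097 m and angle between the x axis of slab and the z axis of rack, either way round below 0.32 rad and angle between the z axis of slab and the x axis of rack, either way round below 0.35 rad and linear speed of slab below 0.15 m/s); the robot touches nothing.
It fails at once if the slab touches the bench (contact force between slab and table above 0.3 N).
It fails at once if a bystander is moved by more than 30 mm (distance of any of brush, grit_jar, blank, wrench, cup, whetstone from where it was at the start of the episode above 0.03 m).
It also fails if it takes over 54 s, if anything falls off the work surface, if the arm or the gripper's body presses on something with over 40 N, if the wrist force passes 120 N, or if a joint passes its speed limit or range.

### The arm

A 6-joint arm with a two-finger parallel gripper is mounted at the origin on the work surface. World frame = base frame: x ahead of the robot, y to its left, z up, the work surface at z = 0. Lengths are in m, angles in degrees, forces in N, time in s.
With the tool pointing down it reaches from about 0.375 to 0.75 m from the base axis. Payload 9 kg.
Tool frame: the origin (TCP) lies where the fingers leave the gripper's body, on its centre line; the fingertips stand 73 mm ahead of it and the grasp point (between the pads) lies 54 mm ahead of it (robot.tip_reach is the distance from the TCP to the fingertips, in m); z points along the fingers, y is the line along which they close (so a half turn about z gives the same grasp; the last joint's range is limited). The gripper opens to 85 mm and grips with 20 to 120 N. Pads are 22 mm wide; open, the fingers measure 114 mm over their backs; the gripper's body (76 mm by 85 mm) begins 54 mm behind the grasp point. The pads swing forward as they close: fully open they stand 13 mm farther back than shut.
Start: joints at [-89.479, 5.964, 5.575, 89.605, 0, 77.527], TCP at [0.135, -0.585, 0.304] pointing down, gripper open.
Joint ranges: [-171.21, 171.21], [-48.23, 106.86], [-62.78, 66.21], [-105.2, 120.99], [-86.42, 89.51], [-180, 180]. Speed limits (degrees/s): [127.2, 127.2, 147.25, 180, 180, 180].

### API

Orientations are given as [roll, pitch, yaw] about the fixed x, y, z axes, in that order (R = Rz(yaw) Ry(pitch) Rx(roll)).
In Python, from plant import robot gives the robot as it stands. Calls block until the motion is done:
- robot.move_pose(position, orientation): joint-space move of the TCP to a pose.
- robot.line_to(position, vel=0.15, rotation=None, guard=None): straight line of the TCP; rotation=None keeps the orientation; vel is the mean speed in m/s. With guard (N) it stops when the force on the tool has changed by that much, and returns True; else False.
- robot.goto_joints(angles): joint-space move.
- robot.set_gripper(opening): finger opening in m; the grip force is fixed at half the most; returns when the fingers have stopped.
- robot.pause(seconds).
- robot.ik(position, orientation): joint angles nearest the present ones, or None.
- robot.observe(): the state.
- robot.grab_frame(name): name is "scene" or "top" or "wrist"; returns the picture (384x512x3 uint8, blue, green, red); there is no depth.
- robot.get_calibration(name): a dict with "vertical_fov" (degrees; the focal length in pixels is half the picture's height over the tangent of half this angle, whatever the lens; pixels are square), "cx", "cy" (the principal point, pixels), "k1" (the pictures are not rectified: a ray, as slopes to the right and down, at radius r is drawn at 1 + k1 r^2 times it, then the intrinsics apply), "rvec" (rotation vector, rad) and "tvec" (3), from world to camera coordinates, as OpenCV has them. Camera axes: x right, y down, z forward; pixel columns grow to the right and rows downward; lengths in m; the calibration is good to about 2 mm. A picture is of the moment at which its call begins: read the wrist's pose just before it. get_calibration takes no time and is no camera call; for the wrist camera it gives the pose at the moment of the call.
A pose or a line that the arm cannot do raises robot.IKError and nothing moves.
- robot.job_done(): hands the job in; it is judged then, once.
The state is a dict: "time": time; "q": joint angles; "qvel": joint speeds; "joint_torque": joint torques, N m; "tool_pos": TCP position; "tcp_rot": TCP orientation; "ft_force": force on the tool from outside, world axes, zero at the start; "torque": the same for the moment, N m; "gripper_width": finger opening in m; "gripper_force": force on a finger pad.
Only numpy, scipy, OpenCV 4.12 (cv2) and the standard library are available. Lean on these libraries where they do the work, as an engineer would, in place of code of your own. Each camera call takes 0.05 s, during which the arm holds its last target. There are 200 camera calls.

## Working session

There is one attempt and no reset: what is moved stays moved. The work goes in short steps, each a Python script; the robot and the scene stay as the last script left them, time stands still between calls to the robot, and variables do not carry over. Pictures are saved under pics/ and viewed, at most 12 in all, crops included, and the job is handed in when it is done.

```bash
ls; mkdir -p pics
python3 - <<'E'
from plant import robot
import cv2
for n in("scene","top"):
    cv2.imwrite(f"pics/{n}0.png",robot.grab_frame(n)); print(n,robot.get_calibration(n))
print(robot.get_calibration("wrist")); print(robot.observe())
E
```

```text
pics
scene {'vertical_fov': 44.818716404838185, 'cx': 258.12021266249207, 'cy': 186.7111316351414, 'k1': -0.036908481947100356, 'rvec': array([ 1.54838434,  1.64429538, -0.92702088]), 'tvec': array([ 0.01849634, -0.16809612,  1.9954559 ])}
top {'vertical_fov': 43.838141905100684, 'cx': 250.0322620296645, 'cy': 189.00631743341873, 'k1': -0.022733624720133638, 'rvec': array([ 2.16074922, -2.16499727,  0.11572708]), 'tvec': array([0.022453  , 0.52818335, 1.57230242])}
{'vertical_fov': 66.3210049211451, 'cx': 254.194136989323, 'cy': 194.55872037837898, 'k1': -0.01524112830316672, 'rvec': array([-2.27216933,  1.80599178,  0.26709174]), 'tvec': array([-0.59900657, -0.03789824,  0.37842293])}
{'time': 0.1, 'q': array([-8.94786840e+01,  5.99534467e+00,  5.53124159e+00,  8.96037346e+01,
        8.41148870e-04,  7.75269078e+01]), 'qvel': array([-0.05747682, -0.0352268 ,  0.16497883,  0.05108476,  0.02947773,
        0.01440283]), 'joint_torque': array([ 6.66084830e-03, -5.58202994e+01,  5.04723680e+01,  1.27958073e-02,
       -2.86941358e-04,  2.17192468e-05]), 'tool_pos': array([ 0.13492633, -0.5844183 ,  0.30319589]), 'tcp_rot': array([-1.79933945e+02, -1.54729524e-02,  1.29943987e+01]), 'ft_force': array([0.48054187, 0.62867883, 0.20737698]), 'torque': array([-0.02922581, -0.05272332,  0.01655943]), 'gripper_force': 0.0, 'gripper_width': 0.08520689850993261}
```

View pics/top0.png

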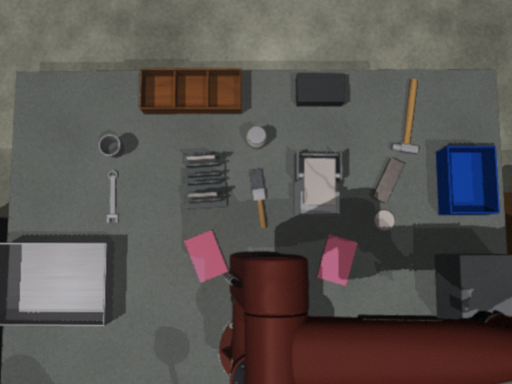

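View pics/scene0.png

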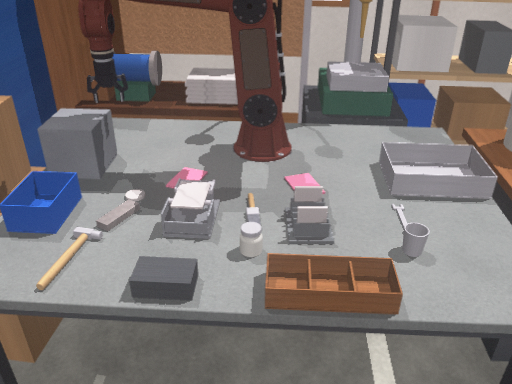

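Top view: the slab is the off-white plate at (319,180) on the stand, with the trough toward the image top (row ~158). The rack is at (205,180). Possible mix-ups are the pink plates at (206,256) and (337,260), and the fixed slabs in the rack at (203,158) and (203,195). I choose (319,180) and will check it in a close crop from the wrist camera.

```bash
cat > h.py <<'E'
from plant import robot
import numpy as np, cv2
from scipy.spatial.transform import Rotation as R
def cal(n): return robot.get_calibration(n)
def ray(c,uv):
    f=192/np.tan(np.radians(c["vertical_fov"]/2))
    K=np.array([[f,0,c["cx"]],[0,f,c["cy"]],[0,0,1]])
    p=cv2.undistortPoints(np.array(uv,float).reshape(-1,1,2),K,np.array([c["k1"],0,0,0.]))[:,0]
    M=cv2.Rodrigues(np.array(c["rvec"]))[0]
    return -M.T@np.array(c["tvec"]), np.c_[p,np.ones(len(p))]@M
def onplane(c,uv,z):
    o,d=ray(c,uv); return o+d*((z-o[2])/d[:,2])[:,None]
def proj(c,P):
    f=192/np.tan(np.radians(c["vertical_fov"]/2))
    K=np.array([[f,0,c["cx"]],[0,f,c["cy"]],[0,0,1]])
    return cv2.projectPoints(np.array(P,float).reshape(-1,1,3),np.array(c["rvec"]),np.array(c["tvec"]),K,np.array([c["k1"],0,0,0.]))[0][:,0]
E
python3 - <<'E'
from h import *
np.set_printoptions(precision=3,suppress=True)
c=cal("top")
print("slab",onplane(c,[[319,181],[304,158],[335,158],[335,207],[303,207]],.096))
print("rack",onplane(c,[[181,154],[225,152],[228,206],[184,209]],.03))
print("misc",onplane(c,[[256,135],[258,195],[385,220],[390,180]],.05))
w=cal("wrist");M=cv2.Rodrigues(w["rvec"])[0];o=robot.observe()
T=R.from_euler("xyz",o["tcp_rot"],degrees=True).as_matrix()
print("cam in tool",T.T@(-M.T@w["tvec"]-o["tool_pos"]),"axes\n",T.T@M.T)
for y in (-.18,.17):
  for yaw in(90,-90,0): print(y,yaw,robot.ik([.42,y,.40],[180,0,yaw]))
E
```

```text
slab [[ 0.546 -0.201  0.096]
 [ 0.621 -0.154  0.096]
 [ 0.621 -0.254  0.096]
 [ 0.462 -0.251  0.096]
 [ 0.462 -0.148  0.096]]
rack [[0.648 0.255 0.03 ]
 [0.654 0.106 0.03 ]
 [0.471 0.095 0.03 ]
 [0.461 0.242 0.03 ]]
misc [[ 0.708  0.001  0.05 ]
 [ 0.506 -0.005  0.05 ]
 [ 0.422 -0.423  0.05 ]
 [ 0.555 -0.444  0.05 ]]
cam in tool [ 0.073 -0.    -0.069] axes
 [[ 0.001 -0.958 -0.288]
 [ 1.     0.001 -0.   ]
 [ 0.001 -0.288  0.958]]
-0.18 90 [-39.675 -16.132  -5.178 100.953   0.     50.325]
-0.18 -90 [ -39.675  -16.132   -5.178  100.953    0.    -129.675]
-0.18 0 [-39.675 -16.132  -5.178 100.953   0.    140.325]
0.17 90 [  5.416 -16.788  -5.717 101.071   0.     95.416]
0.17 -90 [  5.416 -16.788  -5.717 101.071   0.    -84.584]
0.17 0 [   5.416  -16.788   -5.717  101.071    0.    -174.584]
```

Run:
```python
from h import *
np.set_printoptions(precision=4,suppress=True)
import pickle
for n,y in(("ws",-.2),("wr",.175)):
    robot.move_pose([.54,y,.36],[180,0,0]); robot.pause(.3)
    c=cal("wrist"); im=robot.grab_frame("wrist"); pickle.dump(c,open(n+".pkl","wb")); cv2.imwrite(f"pics/{n}.png",im)
print(robot.observe()["time"])
```

```text
7.45
```

View pics/ws.png

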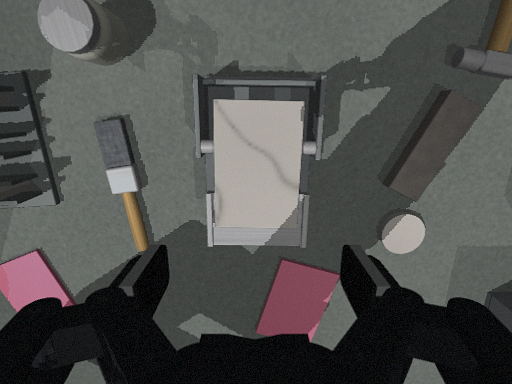

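View pics/wr.png

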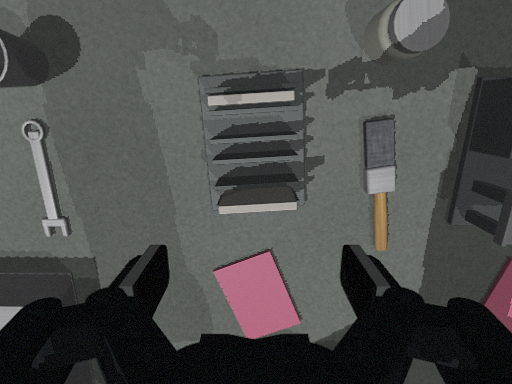

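Stand view: the off-white slab with corners at about (214,99), (304,101), (301,229) and (216,228). The roller ends are at (207,147) and (310,147), and the trough is toward the top with its end wall at row ~83. This confirms the choice. Rack view: the fixed slab tops are at (251,98) and (258,208), with the empty middle slot at rows ~140–155. I'll measure both.

Run:
```python
from h import *
import pickle
np.set_printoptions(precision=4,suppress=True)
a=pickle.load(open("ws.pkl","rb"));b=pickle.load(open("wr.pkl","rb"))
im=cv2.imread("pics/ws.png"); m=cv2.inRange(im,(115,115,125),(255,255,255))
cs=[k for k in cv2.findContours(m,0,2)[0] if cv2.pointPolygonTest(k,(240,180),False)>0]
k=max(cs,key=cv2.contourArea); ap=cv2.approxPolyDP(k,8,True)[:,0]; r=cv2.minAreaRect(k); print(ap.tolist(),r)
print("slab",onplane(a,cv2.boxPoints(r),.096), "ctr",onplane(a,[r[0]],.096))
print("roller ends z.08",onplane(a,[[207,147],[310,147]],.08))
print("endwall top",onplane(a,[[205,83],[318,83]],.052))
print("deck back/rails",onplane(a,[[211,246],[305,246]],.088))
im2=cv2.imread("pics/wr.png"); m=cv2.inRange(im2,(100,110,120),(255,255,255)); m[:, :195]=0;m[:,310:]=0;m[240:]=0
for k in cv2.findContours(m,0,2)[0]:
    if cv2.contourArea(k)>200:
        r=cv2.minAreaRect(k); print(r); P=onplane(b,cv2.boxPoints(r),.112); print(P,P.mean(0))
A=im[60:260,180:340];B=im2[60:225,190:315]
f=lambda i:cv2.resize(i,(400,500),interpolation=cv2.INTER_CUBIC)
cv2.imwrite("pics/crop.png",np.hstack([f(A),f(B)]))
```

```text
[[214, 99], [214, 141], [201, 143], [214, 152], [208, 246], [264, 244], [303, 197], [303, 101]] ((252.0, 172.5), (147.0, 102.0), 90.0)
slab [[ 0.6203 -0.1426  0.096 ]
 [ 0.6203 -0.2528  0.096 ]
 [ 0.4453 -0.2611  0.096 ]
 [ 0.4453 -0.1336  0.096 ]] ctr [[ 0.5392 -0.1976  0.096 ]]
roller ends z.08 [[ 0.5665 -0.1442  0.08  ]
 [ 0.5665 -0.2661  0.08  ]]
endwall top [[ 0.6397 -0.1408  0.052 ]
 [ 0.6397 -0.277   0.052 ]]
deck back/rails [[ 0.4413 -0.1448  0.088 ]
 [ 0.4413 -0.2651  0.088 ]]
((257.0689697265625, 207.6724090576172), (7.810029029846191, 78.3938980102539), 86.633544921875)
[[0.5037 0.2168 0.112 ]
 [0.5093 0.1278 0.112 ]
 [0.4999 0.1269 0.112 ]
 [0.4942 0.2167 0.112 ]] [0.5018 0.1721 0.112 ]
((250.54873657226562, 97.75492858886719), (9.689531326293945, 86.94825744628906), 86.3086166381836)
[[0.6233 0.2238 0.112 ]
 [0.6287 0.1351 0.112 ]
 [0.6193 0.1341 0.112 ]
 [0.6137 0.2236 0.112 ]] [0.6213 0.1792 0.112 ]
```

View pics/crop.png

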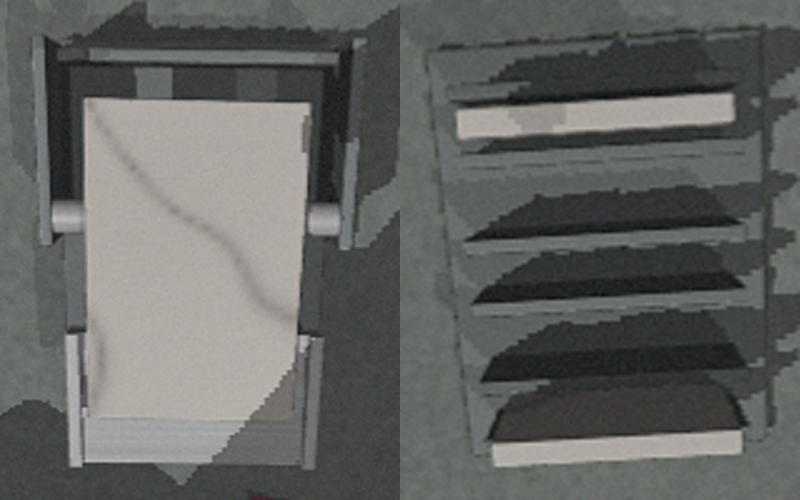

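Run:
```python
from h import *
import pickle
np.set_printoptions(precision=4,suppress=True)
b=pickle.load(open("wr.pkl","rb"))
print("dividers",onplane(b,[[252,139],[252,158]],.062), robot.tip_reach)
robot.set_gripper(0); t=robot.tip_reach
robot.move_pose([.6125,-.205,.115+t],[180,0,0])
print(robot.observe()["time"])
s=robot.observe()["ft_force"]
for z in (.085,.078,.072,.066,.061):
    g=robot.line_to([.6125,-.205,z+t],vel=.05,guard=25); o=robot.observe(); print(z,g,o["ft_force"]-s,o["tool_pos"],o["time"])
    if g: break
robot.pause(.4);o=robot.observe();print(o["ft_force"]-s,o["time"])
im=robot.grab_frame("scene");cv2.imwrite("pics/s1.png",cv2.resize(im[130:270,120:280],None,fx=3.5,fy=3.5,interpolation=2))
```

```text
dividers [[0.5741 0.178  0.062 ]
 [0.5504 0.178  0.062 ]] 0.0726
12.8833
0.085 False [2.8693 1.6222 2.2087] [ 0.6127 -0.205   0.1579] 13.6333
0.078 False [1.1275 0.2595 0.9861] [ 0.6121 -0.2048  0.1499] 13.925
0.072 False [-0.0165  1.1659 -0.1497] [ 0.6122 -0.205   0.1443] 14.1917
0.066 False [-0.0666  0.3597  0.5176] [ 0.6121 -0.2048  0.1377] 14.4583
0.061 False [ 0.1325  1.0693 -0.0016] [ 0.6124 -0.205   0.1333] 14.7083
[ 0.157   0.4916 -0.0406] 15.1083
```

View pics/s1.png

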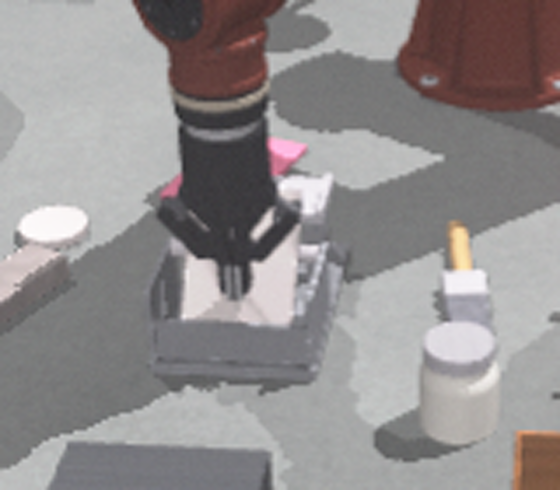

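The slab has tipped: it leans in the trough with its foot at the end wall (crop (235,320)) and its raised end behind the gripper. I'll retreat and move to the pre-grasp pose.

```bash
cat >> h.py <<'E'
def ori(a,sx,yaw=0):
    a=np.radians(a); z=np.array([np.cos(a),0,-np.sin(a)]); x=np.array([0,sx,0.]); y=np.cross(z,x)
    return (R.from_euler("z",yaw,degrees=True)*R.from_matrix(np.c_[x,y,z])).as_euler("xyz",degrees=True)
AX=np.array([np.cos(np.radians(51)),0,-np.sin(np.radians(51))])
END=np.array([.5665-.0264,-.205,.1311])
E
python3 - <<'E'
from h import *
import pickle
np.set_printoptions(precision=4,suppress=True)
p=robot.observe()["tool_pos"]
robot.line_to(p+[0,0,.06],vel=.12)
best=[]
for sx in(1,-1):
    pre=END+AX*(.018-.054-.07)
    q=robot.ik(pre,ori(51,sx)); q2=robot.ik(END+AX*(.018-.054),ori(51,sx)); qr=robot.ik([.5616,.1757,.2],ori(89.9,sx,3.5))
    print(sx,q,q2,qr)
    if q is not None: best.append((np.abs(q-robot.observe()["q"]).max(),sx))
sx=min(best)[1]; print("sx",sx, robot.observe()["time"])
robot.move_pose(robot.observe()["tool_pos"]*[0,1,0]+[.47,0,.27],ori(51,sx)); robot.set_gripper(.034)
robot.pause(.2)
c=cal("wrist");im=robot.grab_frame("wrist");t=robot.grab_frame("top");pickle.dump(c,open("w2.pkl","wb"));cv2.imwrite("pics/w2.png",im);cv2.imwrite("pics/t2.png",t)
print(robot.observe()["time"],robot.observe()["tool_pos"])
S=-150e-3*AX; n=np.array([-AX[2],0,AX[0]])
pts=[END+[0,s*.05,0]+n*k*.004 for s in(1,-1) for k in(1,-1)]
print("pred upper end px",proj(c,pts))
E
```

```text
1 [-51.5561 -47.8808 -53.1996  57.9569  29.531   45.6087] [-46.5969 -37.4715 -53.0768  45.3021  27.2082  50.5894] [ 4.6502  4.1866 -7.098  78.6154 -0.002  91.1502]
-1 [ -51.5561  -47.8808  -53.1996   57.9569   29.531  -134.3913] [ -46.5969  -37.4715  -53.0768   45.3021   27.2082 -129.4106] [  4.6502   4.1866  -7.098   78.6154  -0.002  -88.8498]
sx 1 15.8083
18.1417 [ 0.47   -0.2049  0.27  ]
pred upper end px [[216.7307 139.5332]
 [206.0157 139.5389]
 [221.0422 259.4702]
 [211.566  259.4564]]
```

View pics/w2.png

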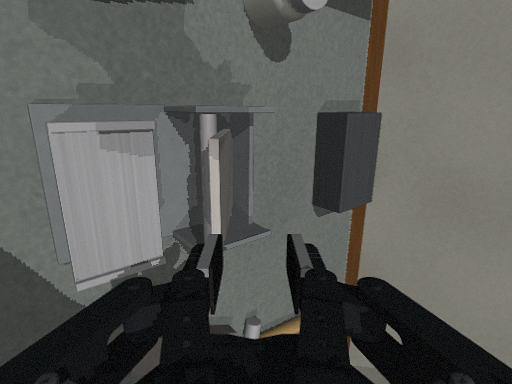

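The slab stands on its foot. The raised end face is at columns 209–221, rows 137–245, within 2 mm of the prediction. I'll grasp it and lift.

Run:
```python
from h import *
import pickle
np.set_printoptions(precision=4,suppress=True)
n=np.array([-AX[2],0,AX[0]])
G=END+AX*(.018-.054)+n*.0015+[0,.001,0]
robot.line_to(G-AX*.05,vel=.15)
print(robot.line_to(G,vel=.08,guard=15),robot.observe()["time"])
robot.set_gripper(0); o=robot.observe(); print(o["gripper_width"],o["gripper_force"],o["ft_force"])
robot.line_to(G+[-.008,0,.03],vel=.08); robot.line_to(G+[-.008,0,.16],vel=.15)
robot.pause(.25)
o=robot.observe(); print(o["gripper_width"],o["ft_force"],o["time"])
robot.move_pose([.5616,.1757,.36],ori(89.9,1,3.5)); robot.pause(.2)
o=robot.observe(); print(o["gripper_width"],o["gripper_force"],o["ft_force"],o["time"])
c=cal("wrist");im=robot.grab_frame("wrist");pickle.dump(c,open("w3.pkl","wb"));cv2.imwrite("pics/w3.png",im)
cv2.imwrite("pics/s3.png",robot.grab_frame("scene"))
Rr=R.from_euler("z",3.5,degrees=True).as_matrix(); p=o["tool_pos"]
for nm,z in(("foot",.174),("slot",.062)):
    L=[[-.004,.05],[.004,.05],[-.004,-.05],[.004,-.05]] if nm=="foot" else [[-.01,.055],[.01,.055],[-.01,-.055],[.01,-.055]]
    print(nm,proj(c,[Rr@np.array([a,b,0])+[.5618,.1757,z] for a,b in L]).round(1).tolist())
```

```text
False 19.5583
0.007305663101049643 58.57386767864227 [-7.4531 -0.0812  4.3691]
0.007336930929233068 [ 0.3376  0.9127 -2.7025] 21.7167
0.007366539296477008 58.34301710128784 [-0.0854  0.5653 -2.5976] 23.3333
foot [[249.7, 133.8], [259.0, 133.8], [250.2, 240.7], [258.6, 240.6]]
slot [[245.9, 121.5], [262.4, 121.5], [246.7, 207.1], [261.8, 207.1]]
```

View pics/w3.png

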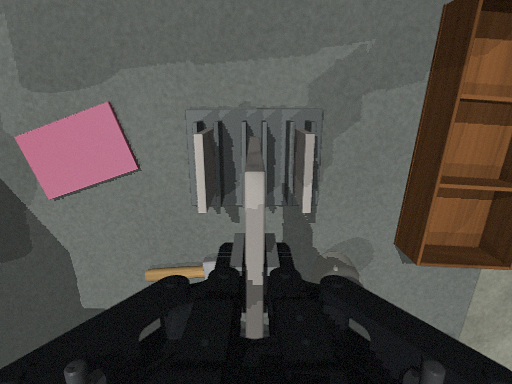

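View pics/s3.png

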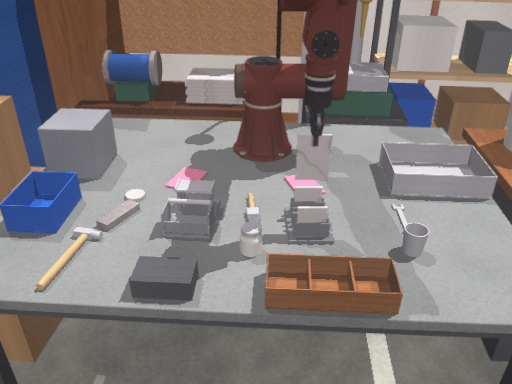

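The wrist view shows the slab's foot edge at columns ~249–260, centred over the middle slot, whose dividers are at columns 244 and 265. It hangs upright in the gripper, so I'll lower it with a force guard.

Run:
```python
from h import *
import pickle
np.set_printoptions(precision=4,suppress=True)
X,Y=.5618,.1757
print(robot.line_to([X,Y,.25],vel=.15,guard=8), robot.line_to([X,Y,.208],vel=.06,guard=6))
print(robot.observe()["tool_pos"])
g=robot.line_to([X,Y,.190],vel=.015,guard=4); robot.pause(.2)
o=robot.observe(); print(g,o["tool_pos"],o["ft_force"],o["gripper_width"],o["time"])
cv2.imwrite("pics/s4.png",cv2.resize(robot.grab_frame("scene")[110:250,240:400],None,fx=3.5,fy=3.5,interpolation=2))
```

```text
False False
[0.562  0.1757 0.2084]
True [0.5618 0.1755 0.1996] [ 1.1307 -1.7556  5.065 ] 0.007501798797252794 26.0417
```

View pics/s4.png

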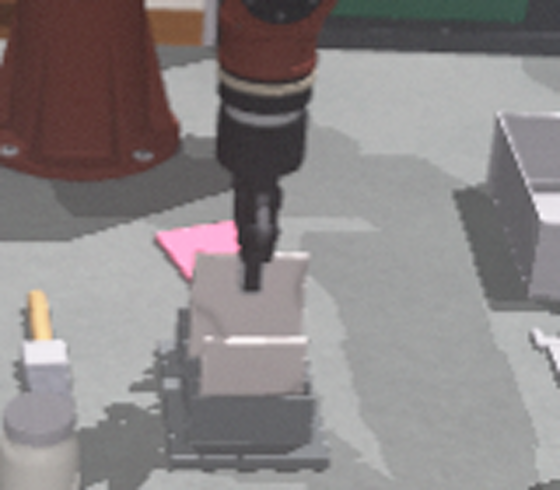

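Contact came at TCP z 0.1996, against 0.198 predicted for the slot floor. The picture shows the slab upright in the middle slot, its top edge at crop (250,258). I'll release it and retreat.

Run:
```python
from h import *
robot.set_gripper(.04); robot.pause(.3)
robot.line_to([.5618,.1757,.34],vel=.12); robot.pause(.6)
o=robot.observe(); print(o["time"],o["ft_force"])
a=robot.grab_frame("wrist"); b=cv2.resize(robot.grab_frame("scene")[110:250,240:400],(400,384),interpolation=2)
cv2.imwrite("pics/f5.png",np.hstack([a[:,56:456],b]))
```

```text
28.7417 [ 0.14871582 -0.27276487  0.33230822]
```

View pics/f5.png

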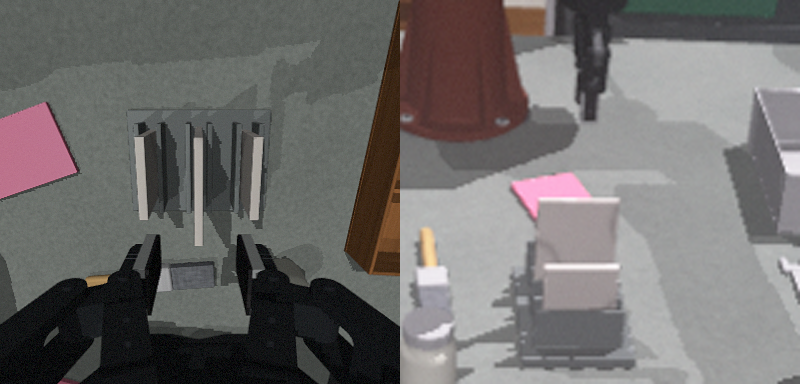

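The slab stands free and upright in the middle slot: its top edge runs along column 199, rows 137–245, between dividers at columns 188 and 207. The arm is clear of it.

```bash
python3 -c "
from plant import robot
print(robot.job_done())"
```

```text
the job is handed in; nothing more can be done
None
```

I tipped the slab into the trough, lifted it out by its raised end and set it upright in the rack's middle slot; I handed the job in at about 29 s, and no verdict came back.

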